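Snap the retaining clip onto the drive wheel's axle

ROBOT

A 7-joint arm with a two-finger parallel gripper is mounted at the origin on the work surface. World frame = base frame: x ahead of the robot, y to its left, z up, the work surface at z = 0. Lengths are in m, angles in rad, forces in N, time in s.
With the tool pointing down it reaches from about 0.425 to 0.875 m from the base axis. Payload 4.7 kg.
Tool frame: the origin (TCP) lies midway between the tips of the shut fingers; the grasp point (between the pads) lies 19 mm behind it; z points along the fingers, y is the line along which they close (so a half turn about z gives the same grasp; the last joint's range is limited). The gripper opens to 87 mm and grips with 3 to 60 N. Pads are 19 mm wide; open, the fingers measure 117 mm over their backs; the gripper's body (75 mm by 190 mm) begins 51 mm behind the grasp point.
Start: joints at [-1.163, 0.321, -0.07, 1.45, 0.023, 1.371, -0.057], TCP at [0.249, 0.6, 0.223] pointing down, gripper open.
Joint ranges: [-2.86, 2.86], [-0.3, 2.09], [-1.38, 1.24], [0.06, 2.45], [-1.56, 4.7], [0.09, 2.05], [-2.69, 2.69]. Speed limits (rad/s): [2.57, 2.57, 3.14, 3.14, 3.14, 3.14, 3.14].

INTERFACE

Orientations are given as a 3x3 rotation matrix whose columns are the frame's x, y, z axes.
In Python, from bench import arm gives the robot as it stands. The module is installed in compiled form; this text tells all that it offers.
- The arm moves only by the shell command python3 -m handwheel 'ROWS'. ROWS is JSON, a list that holds one entry, the list of rows, each a list of 7 numbers: the gripper's target within -1 to 1 (fully open at 1, half-way at 0, shut at -1), then the shift along the tool's x, y, z in units of 0.2 m (1.0 is 0.2 m), then the turn, a rotation vector about the tool's x, y, z in units of 45 degrees (1.0 is 45 degrees). A call has 1 to 10 rows; each row is the pose to reach, as a shift and turn from the pose commanded when the call began, along the tool's axes at that moment; what a row does not reach only later rows make up. A row lasts 1/10 s, in which the tool goes at most 50 mm and 8.59 degrees, less where a joint would pass 70% of its speed; a pose out of reach is approached as far as the arm can. A call with a number of a shift or a turn outside -1 to 1 is refused whole. A call with a gripper value outside its range is refused whole. The fingers move at their own pace and stop on an object; the grip force is fixed at half the most. Time passes only in rows, so rows that repeat a pose let the fingers close. It gives the time, the measured TCP pose, the force, the opening and the grip force at its end, in the units of the state.
- arm.state(): the state, without advancing time (a new reading comes with each control period).
- arm.get_image(name): name is "scene" or "side" or "wrist"; returns a dict with "frame" (384x512x3 uint8, red, green, blue), "fx", "fy", "cx", "cy" (pixels), "R" (3x3) and "t" (3): a world point X has camera coordinates R X + t; the wrist camera has in their place "hand_eye" (4x4, takes a point from camera to tool coordinates, whose origin is the TCP and whose axes are the flange's). Camera axes: x right, y down, z forward; pixel columns grow to the right and rows downward; lengths in m; the calibration is good to about 2 mm. A picture is of the moment at which its call begins: read the wrist's pose just before it. There is no depth.
- arm.sign_off(): hands the job in; it is judged then, once.
The state is a dict: "time_s": time; "joints": joint angles; "qvel": joint speeds; "joint_efforts": joint torques, N m; "ee_pos": TCP position; "orientation": TCP orientation; "contact_force": force on the tool from outside, world axes, zero at the start; "torque": the same for the moment, N m; "grip_width": finger opening in m; "finger_force": force on a finger pad.
Only numpy, scipy, OpenCV 4.12 (cv2) and the standard library are available. Lean on these libraries where they do the work, as an engineer would, in place of code of your own. Each camera call takes 0.05 s, during which the arm holds its last target. There are 200 camera calls.

TASK

Fit the retaining clip that keeps the drive wheel on its axle: push the wheel along the axle until it sits home against the shoulder, so that the axle's groove is clear. The white open clip lies flat on the bench: stand it up on its two feet on the bench and let go, so that you can take it again by its grip square from above, and press it sideways onto the groove, mouth first, until it snaps fully home. Leave the clip on the axle, and leave the other things on the bench where they are.

Things in the scene. Friction and masses are not known exactly. Their poses are not given: they have to be found in the camera images.
- groove (a point): Centre of the groove in the fixed wheel unit's steel axle, on its axis, 100 mm above the bench. Axle level, 32 mm thick; groove floor 22 mm in diameter and 24 mm wide, flanks opening to 32 mm wide at the top. Frame: z up; y along the axle, +y inboard (wheel, then bracket, gearbox and motor), -y to the axle's free end, 58 mm from here.
- wheel (a joint): Wheel's distance outboard (-y of groove) from home, m: 0 home on its shoulder, at most 0.036; it starts out, its hub over the groove. Tyre 140 mm in diameter, outer face flat; grey hub 48 mm in diameter, 12 mm proud of it. At home that face is 29 mm, the hub's end 17 mm inboard of the groove centre. Only slides, does not turn, 5 N friction; push anywhere on the outer face.
- clip_center (a point): Middle of the loose white plastic clip: 92 mm long, 20 thick, 85 g, lying flat. x along it to the mouth, y across, z through the thickness. x -46 to 0 mm: flat ribbed grip, 30 wide; 0 to 13: crown, 48 wide; then two springy arms, 45 wide over all, ending in two flat feet at x = +46 on which it stands 92 mm high, mouth down, grip up. Alike on both faces.
- clip_seat (a point): Centre of the clip's round seat, 24.5 mm from clip_center along +x, same axes. Home: it lies at groove, clip z along the axle (either way). Catches in the arms leave a 16 mm mouth that springs over the 22 mm groove floor when pressed with 10 to 20 N along +x; it first bears about 18 mm short of home, and cannot pass over the 32 mm axle beside the groove.
- collar: Bystander: loose white plastic ring, closed all round, 60 mm in diameter with a 33 mm hole, 20 mm thick, lying flat; origin under its centre. Not the clip.
- driver: Bystander: loose screwdriver with red handle, 190 mm long, 26 mm thick, lying along its x; origin under its middle.
- stripper: Bystander: loose wire stripper with blue handles, 170 mm long along its x, about 60 mm wide, 18 mm high; origin under the middle of its length.
- meter: Bystander: loose yellow and black multimeter, 150 x 76 x 36 mm, lying on its back, long side along its x; origin under its centre.
- spool: Bystander: loose metal spool of solder, 64 mm in diameter, 48 mm high, standing; origin under its centre.
Not all that is in view belongs to the job. What is shaped like the part that bears clip_center but brown or yellow is not meant.

How it is judged:
By the outcome, as a careful person would: the job done as asked, in the order asked, and still so for the second after the job is handed in, with the robot touching nothing.
It also fails if it takes over 72 s, if anything falls off the work surface, if the arm or the gripper's body presses on something with over 40 N, if the wrist force passes 120 N, or if a joint passes its speed limit or range.

## Working session

There is one attempt and no reset: what is moved stays moved. The work goes in short steps, Python scripts to look and compute and a shell command to move; the robot and the scene stay as the last step left them, time stands still between calls to the robot, and variables do not carry over. Pictures are saved under pics/ and viewed, at most 10 in all, crops included, and the job is handed in when it is done.

```bash
mkdir -p pics
cat > h.py <<'E'
import numpy as np, cv2
from bench import arm
def snap(n,f):
    s=arm.state(); im=arm.get_image(n); cv2.imwrite('pics/'+f,im['frame'][:,:,::-1])
    im['s']=s
    if 'hand_eye' in im:
        R=np.array(s['orientation']);T=np.eye(4);T[:3,:3]=R;T[:3,3]=s['ee_pos']
        C=T@np.array(im['hand_eye']);im['Rc']=C[:3,:3];im['o']=C[:3,3]
    else:
        R=np.array(im['R']);im['Rc']=R.T;im['o']=-R.T@np.array(im['t'])
    return im
def ray(im,u,v):
    d=im['Rc']@np.array([(u-im['cx'])/im['fx'],(v-im['cy'])/im['fy'],1.]);return im['o'],d/np.linalg.norm(d)
def onz(im,u,v,z):
    o,d=ray(im,u,v);return o+d*(z-o[2])/d[2]
def proj(im,X):
    p=im['Rc'].T@(np.array(X)-im['o']);return np.array([im['fx']*p[0]/p[2]+im['cx'],im['fy']*p[1]/p[2]+im['cy']])
def tri(a,ua,b,ub):
    o1,d1=ray(a,*ua);o2,d2=ray(b,*ub);A=np.stack([d1,-d2],1);t=np.linalg.lstsq(A,o2-o1,rcond=None)[0]
    p,q=o1+t[0]*d1,o2+t[1]*d2;return (p+q)/2,np.linalg.norm(p-q)
E
python3 - <<'E'
from h import *
a=snap('scene','s0.png');b=snap('side','d0.png')
for i in(a,b):print(i['o'].round(3),i['Rc'].round(2).tolist(),i['fx'])
s=arm.state();print({k:np.round(v,3).tolist() for k,v in s.items()})
E
```

```text
[1.147 0.561 1.263] [[-0.75, 0.54, -0.39], [0.67, 0.6, -0.45], [-0.01, -0.59, -0.8]] 492.5166313236298
[ 0.474 -0.955  0.677] [[0.99, -0.09, 0.1], [-0.13, -0.55, 0.82], [-0.02, -0.83, -0.56]] 368.77530121770207
{'time_s': 0.1, 'joints': [-1.163, 0.322, -0.07, 1.452, 0.023, 1.371, -0.057], 'qvel': [0.001, -0.0, -0.001, -0.003, 0.002, -0.001, 0.003], 'joint_efforts': [0.0, -49.257, -0.405, -31.34, -0.064, 0.04, 0.0], 'ee_pos': [0.249, 0.6, 0.222], 'orientation': [[-0.923, 0.384, -0.001], [0.384, 0.923, -0.002], [-0.0, -0.002, -1.0]], 'contact_force': [-0.323, -0.273, 1.042], 'torque': [-0.023, -0.001, -0.052], 'finger_force': 0.0, 'grip_width': 0.087}
```

View pics/s0.png

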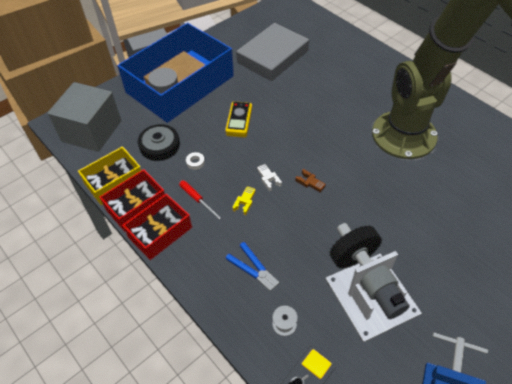

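View pics/d0.png

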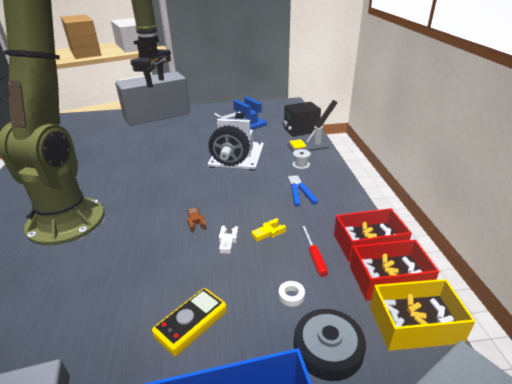

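Scene view: the white open clip is at (268,176). Things it could be taken for: brown clip (310,180), yellow clip (244,199), closed white collar (195,160), and white pieces in the bins (~(130,195)). In the side view the white clip is at (228,238), and the wheel's axle points toward the camera at (228,148). I choose the loose white one and check it in a close crop.

Run:
```python
from h import *
a=snap('scene','s1.png');b=snap('side','d1.png')
A=a['frame'];B=b['frame']
c=lambda I,x,y,w,h,k:cv2.resize(I[y:y+h,x:x+w],None,fx=k,fy=k,interpolation=cv2.INTER_CUBIC)
m=np.zeros((600,800,3),np.uint8)
m[:300,:400]=c(A,235,150,100,75,4);m[:300,400:]=c(B,180,205,100,75,4)
m[300:,:400]=c(A,310,215,100,75,4);m[300:,400:]=c(B,195,105,100,75,4)
cv2.imwrite('pics/c1.png',m[:,:,::-1])
for n,im,box in(('scene',a,(250,160,36,32)),('side',b,(214,222,28,36))):
    x,y,w,h=box;g=im['frame'][y:y+h,x:x+w].astype(int);M=((g.min(2)>130)&(g.max(2)-g.min(2)<35))
    v,u=np.nonzero(M);print(n,M.sum(),u.mean()+x,v.mean()+y)
    P=np.array([onz(im,i+x,j+y,.02)[:2] for i,j in zip(u,v)])
    r=cv2.minAreaRect((P*1000).astype(np.float32));print(r,cv2.boxPoints(r).round().tolist(),P.mean(0))
```

```text
scene 265 267.811320754717 175.04528301886793
((479.3938293457031, -172.33343505859375), (95.93096160888672, 50.04887390136719), 75.77777862548828) [[443.0, -213.0], [492.0, -225.0], [515.0, -132.0], [467.0, -120.0]] [ 0.48054807 -0.171652  ]
side 408 226.953431372549 238.88480392156862
((479.0673522949219, -181.52244567871094), (116.64616394042969, 52.51097869873047), 79.75113677978516) [[443.0, -234.0], [495.0, -244.0], [515.0, -129.0], [464.0, -119.0]] [ 0.47916269 -0.18315321]
```

View pics/c1.png

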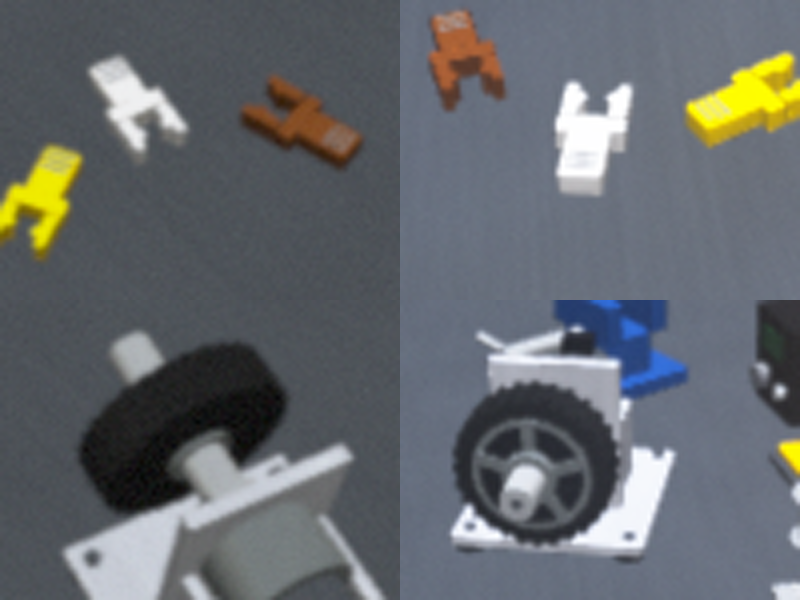

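The crop confirms the choice: white open clip, grip toward the side camera (world -y), mouth toward +y. The lower crops show the axle's free end at scene (342,227) and side (224,155), with the wheel out.

Run:
```python
from h import *
a=snap('scene','s2.png');b=snap('side','d2.png')
print('end',tri(a,(342,227),b,(224,155)))
p=onz(a,342,227,.1);q=onz(a,363,257.5,.1);print(p,q,np.degrees(np.arctan2(*(q-p)[1::-1])))
print('end side',onz(b,224,155,.1))
# clip ground-near points: scene tips of feet and grip
for n,im,pts in(('scene',a,[(263,188),(280,181),(258.5,168),(266,164.5)]),('side',b,[(223,227),(238,227),(219,247),(231,248)])):
    print(n,[onz(im,*t,.02)[:2].round(3).tolist() for t in pts])
for n,X in(('yellow',(244,199)),('brown',(310,180)),('collar',(195,160)),('driver',(200,198)),('spool',(285,315)),('strip',(253,267)),('meter',(238,117))):print(n,onz(a,*X,.015)[:2].round(3))
```

```text
end (array([0.49551071, 0.15187347, 0.10054049]), np.float64(0.000716466263983639))
[0.49480919 0.15171458 0.1       ] [0.52445349 0.25482514 0.1       ] 73.96004901356845
end side [0.49584137 0.15254361 0.1       ]
scene [[0.527, -0.143], [0.468, -0.127], [0.483, -0.214], [0.455, -0.208]]
side [[0.471, -0.131], [0.513, -0.137], [0.456, -0.213], [0.487, -0.222]]
yellow [ 0.597 -0.154]
brown [ 0.391 -0.068]
collar [ 0.614 -0.384]
driver [ 0.697 -0.249]
spool [0.764 0.209]
strip [0.733 0.044]
meter [ 0.379 -0.441]
```

```bash
cat >> h.py <<'E'
from scipy.spatial.transform import Rotation as Ro
def Rt(yaw,tilt=0):
    # tool x at yaw (deg), z down; then tilt (deg): tool z leans toward +h (yaw dir)
    c,s=np.cos(np.radians(yaw)),np.sin(np.radians(yaw))
    R=np.array([[c,s,0],[s,-c,0],[0,0,-1.]])
    return R@Ro.from_rotvec([0,np.radians(tilt),0]).as_matrix()
def go(p,R):
    s=arm.state();R0=np.array(s['orientation'])
    d=R0.T@(np.array(p)-s['ee_pos'])/.2;w=Ro.from_matrix(R0.T@R).as_rotvec()/np.radians(45)
    print('shift',d.round(3),'turn',w.round(3))
E
python3 -m handwheel '[[[-1,-0.1,0,-0.4,0,0,0.2],[-1,-1,-0.8,-0.4,0,0,0.95],[-1,-1,-0.8,-0.4,0,0,0.95],[-1,-1,-0.8,-0.4,0,0,0.95],[-1,-1,-0.8,-0.4,0,0,0.95],[-1,-1,-0.8,-0.4,0,0,0.95],[-1,-1,-0.8,-0.4,0,0,0.95],[-1,-1,-0.8,-0.4,0,0,0.95],[-1,-1,-0.8,-0.4,0,0,0.95]]]'
python3 -c "
from h import *
go([.4945,.1503,.25],Rt(74))"
```

```text
time_s: 1.2
ee_pos: [0.3717, 0.3769, 0.3024]
orientation: [[-0.42, 0.908, -0.001], [0.908, 0.42, 0.0], [0.001, -0.0, -1.0]]
contact_force: [-0.1, -0.2, -0.1]
grip_width: 0.023
finger_force: 0.0
shift [-1.286  0.082  0.261] turn [-0.001 -0.001  0.907]
```

```bash
python3 -m handwheel '[[[-1,-1,0.08,0,0,0,0.907],[-1,-1,0.08,0,0,0,0.907],[-1,-1,0.08,0,0,0,0.907],[-1,-1,0.08,0,0,0,0.907],[-1,-1,0.08,0,0,0,0.907],[-1,-1,0.08,0,0,0,0.907],[-1,-1,0.08,0,0,0,0.907],[-1,-1,0.08,0,0,0,0.907]]]'
python3 -c "
from h import *
go([.4945,.1503,.25],Rt(74))
a=snap('wrist','w1.png');print(a['o'],a['Rc'].round(2),a['fx'])"
```

```text
time_s: 2.0
ee_pos: [0.4698, 0.203, 0.3022]
orientation: [[0.272, 0.962, -0.001], [0.962, -0.272, -0.0], [-0.0, -0.001, -1.0]]
contact_force: [-0.2, 0.1, 0.7]
grip_width: 0.0004
finger_force: 0.0
shift [-0.22   0.19   0.261] turn [-0.001  0.     0.005]
[0.49184814 0.27847771 0.46407246] [[ 0.96 -0.26 -0.08]
 [-0.27 -0.92 -0.27]
 [-0.    0.28 -0.96]] 343.64922575210574
```

View pics/w1.png

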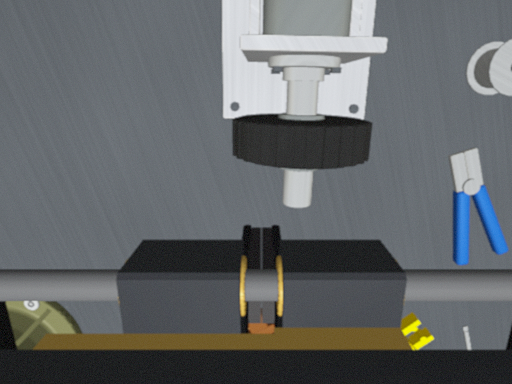

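Wrist view: bracket on top, wheel at (302,140), axle stub centred near (298,188) with its end at row ~207; the axle behind the wheel is at (302,95).

Run:
```python
from h import *
a=snap('wrist','w2.png');g=a['frame'].astype(int).min(2)
for r in (84,92,100,108,172,180,188,196,202,206,210):
    row=g[r,270:335];u=np.nonzero(row>110)[0]+270
    if len(u):c=(u[0]+u[-1])/2;print(r,u[0],u[-1],onz(a,c,r,.1).round(4))
```

```text
84 270 334 [0.5327 0.2692 0.1   ]
92 270 334 [0.5308 0.2617 0.1   ]
100 270 334 [0.5289 0.254  0.1   ]
108 270 334 [0.527  0.2462 0.1   ]
172 283 313 [0.5065 0.1813 0.1   ]
180 283 312 [0.5038 0.1727 0.1   ]
188 282 312 [0.501 0.164 0.1  ]
196 282 311 [0.4982 0.1551 0.1   ]
202 282 311 [0.4965 0.1483 0.1   ]
206 286 309 [0.4964 0.1434 0.1   ]
210 283 283 [0.4795 0.1432 0.1   ]
```

Run:
```python
from h import *
go([.4992,.160,.25],Rt(73));go([.4992,.160,.137],Rt(73))
```

```text
shift [-0.164  0.198  0.262] turn [-0.     0.     0.025]
shift [-0.164  0.198  0.827] turn [-0.     0.     0.025]
```

```bash
python3 -m handwheel '[[[-1,-0.164,0.198,0.1,0,0,0.025],[-1,-0.164,0.198,0.4,0,0,0.025],[-1,-0.164,0.198,0.65,0,0,0.025],[-1,-0.164,0.198,0.827,0,0,0.025],[-1,-0.164,0.198,0.827,0,0,0.025]]]'
python3 -m handwheel '[[[-1,0.05,0,0,0,0,0],[-1,0.1,0,0,0,0,0],[-1,0.13,0,0,0,0,0],[-1,0.16,0,0,0,0,0],[-1,0.19,0,0,0,0,0],[-1,0.22,0,0,0,0,0],[-1,0.24,0,0,0,0,0],[-1,0.26,0,0,0,0,0]]]'
```

```text
time_s: 2.6
ee_pos: [0.4945, 0.157, 0.1309]
orientation: [[0.295, 0.956, -0.012], [0.956, -0.295, -0.006], [-0.009, -0.01, -1.0]]
contact_force: [-0.2, 0.4, 0.4]
grip_width: 0.0004
finger_force: 0.0
time_s: 3.4
ee_pos: [0.5156, 0.2063, 0.1384]
orientation: [[0.298, 0.955, 0.0], [0.955, -0.298, -0.002], [-0.002, 0.001, -1.0]]
contact_force: [-2.9, -5.6, 4.7]
grip_width: 0.0007
finger_force: 2.9
```

```bash
python3 -m handwheel '[[[-1,0.03,0,0,0,0,0],[-1,0.05,0,0,0,0,0],[-1,0.06,0,0,0,0,0],[-1,0.07,0,0,0,0,0],[-1,0.075,0,0,0,0,0],[-1,0.08,0,0,0,0,0],[-1,0.08,0,0,0,0,0]]]'
```

```text
time_s: 4.1
ee_pos: [0.5195, 0.2191, 0.1383]
orientation: [[0.299, 0.954, -0.003], [0.954, -0.299, -0.005], [-0.006, -0.001, -1.0]]
contact_force: [-5.1, -10.1, 7.5]
grip_width: 0.0004
finger_force: 5.6
```

```bash
python3 -m handwheel '[[[-1,0.02,0,0,0,0,0],[-1,0.03,0,0,0,0,0],[-1,0.04,0,0,0,0,0],[-1,0.04,0,0,0,0,0]]]'
```

```text
time_s: 4.5
ee_pos: [0.5194, 0.2191, 0.1383]
orientation: [[0.302, 0.953, -0.011], [0.953, -0.303, -0.016], [-0.018, -0.006, -1.0]]
contact_force: [-15.6, -25.3, 20.0]
grip_width: 0.0006
finger_force: 14.3
```

```bash
python3 -m handwheel '[[[-1,-0.1,0,0,0,0,0],[-1,-0.25,0,0,0,0,0],[1,-0.4,0,-0.2,0,0,0],[1,-0.4,0,-0.5,0,0,0],[1,-0.4,0,-0.7,0,0,0],[1,-0.4,0,-0.8,0,0,0],[1,-0.4,0,-0.8,0,0,0]]]'
python3 -c "
from h import *
a=snap('wrist','w3.png')
g=a['frame'];x=g[20:270,180:430];cv2.imwrite('pics/w3c.png',cv2.resize(x,None,fx=2.4,fy=2.4)[:,:,::-1])"
```

```text
time_s: 5.2
ee_pos: [0.5007, 0.1556, 0.3022]
orientation: [[0.296, 0.955, 0.008], [0.955, -0.296, 0.005], [0.007, 0.006, -1.0]]
contact_force: [-0.4, 0.4, 0.1]
grip_width: 0.0322
finger_force: 0.0
```

View pics/w3c.png

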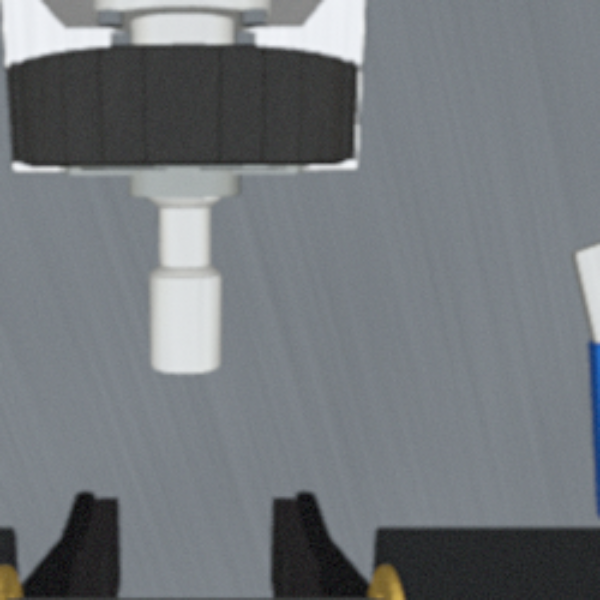

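Wheel is home: hub end at crop row ~195, the narrow groove visible at crop (185,237) → full image (257,119), axle end at crop (186,372).

Run:
```python
from h import *
a=snap('wrist','w4.png');f=lambda c,r,z=.1:onz(a,180+c/2.4,20+r/2.4,z)
print('groove',f(185,237.5),'end',f(186,368),'end top',f(186,373,.116),'mid',f(185.5,320))
g=a['frame'].astype(int).min(2)
for r in (110,114,118,122,126,140,150,160,168):
    u=np.nonzero(g[r,230:290]>165)[0]+230;c=(u[0]+u[-1])/2;print(r,u[0],u[-1],onz(a,c,r,.1).round(4))
# clip view pose
go([.48,-.23,.3],Rt(74))
```

```text
groove [0.51102865 0.20121642 0.1       ] end [0.49415619 0.14584425 0.1       ] end top [0.49475803 0.14743112 0.116     ] mid [0.50048241 0.16680684 0.1       ]
110 248 268 [0.5146 0.2096 0.1   ]
114 248 268 [0.5134 0.2057 0.1   ]
118 248 268 [0.5122 0.2019 0.1   ]
122 248 268 [0.511 0.198 0.1  ]
126 248 268 [0.5098 0.1941 0.1   ]
140 244 272 [0.5054 0.1801 0.1   ]
150 244 272 [0.5023 0.17   0.1   ]
160 244 272 [0.4991 0.1597 0.1   ]
168 244 272 [0.4964 0.1513 0.1   ]
shift [-1.866  0.481 -0.014] turn [ 0.001 -0.002 -0.027]
```

```bash
python3 -m handwheel '[[[1,-1,0.25,0,0,0,0],[1,-1,0.25,0,0,0,0],[1,-1,0.25,0,0,0,0],[1,-1,0.25,0,0,0,0],[1,-1,0.25,0,0,0,0]]]'
python3 -m handwheel '[[[1,-0.9,0.25,0,0,0,0],[1,-0.9,0.25,0,0,0,0],[1,-0.9,0.25,0,0,0,0],[1,-0.9,0.25,0,0,0,0],[1,-0.9,0.25,0,0,0,0],[1,-0.9,0.25,0,0,0,0]]]'
python3 - <<'E'
from h import *
a=snap('wrist','w5.png');g=a['frame'].astype(int)
M=((g.min(2)>165)&(g.max(2)-g.min(2)<30)).astype(np.uint8)
n,L,S,C=cv2.connectedComponentsWithStats(M)
for i in range(1,n):
    if S[i,4]>300:
        v,u=np.nonzero(L==i);P=np.array([onz(a,x,y,.02)[:2] for x,y in zip(u,v)])*1000
        print(S[i],C[i],P.mean(0).round(1),cv2.minAreaRect(P.astype(np.float32)))
E
```

```text
time_s: 5.8
ee_pos: [0.4854, -0.0589, 0.2961]
orientation: [[0.307, 0.952, -0.002], [0.952, -0.307, -0.002], [-0.002, -0.001, -1.0]]
contact_force: [0.5, 0.2, 0.2]
grip_width: 0.0805
finger_force: 0.0
time_s: 6.4
ee_pos: [0.4808, -0.238, 0.2957]
orientation: [[0.298, 0.954, -0.002], [0.954, -0.298, 0.001], [-0.0, -0.003, -1.0]]
contact_force: [-0.3, 0.2, 0.5]
grip_width: 0.0872
finger_force: 0.0
[413  25  22  80 502] [423.58565737  63.59163347] [ 698.  -196.2] ((698.115478515625, -198.17874145507812), (7.4850969314575195, 94.95170593261719), 1.6468600034713745)
[ 222   60   44   81 2148] [245.44366853 100.84916201] [ 480.8 -173.7] ((480.7207946777344, -174.1985626220703), (94.14897155761719, 50.334781646728516), 77.84480285644531)
[ 364  200   46   45 1157] [387.61624892 222.67502161] [ 616.3 -384.9] ((616.6246337890625, -383.593017578125), (56.73460388183594, 66.48886108398438), 19.91675567626953)
[  70  283  383   38 6243] [258.35095307 292.95979497] [ 414.4 -437.5] ((413.4083251953125, -452.76025390625), (62.96246337890625, 557.0913696289062), 72.74771118164062)
```

View pics/w5.png

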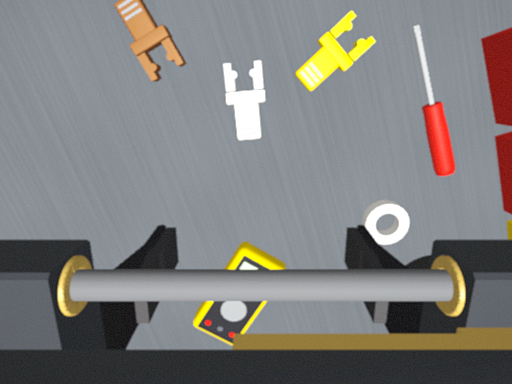

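Wrist view: white clip at (245,101), feet up (row ~62), grip at row ~125; brown at (150,38), yellow at (335,52) and collar at (387,223) stay clear.

```bash
cat >> h.py <<'E'
H=np.array([np.cos(np.radians(77.8)),np.sin(np.radians(77.8)),0]);C=np.array([.4807,-.174,0])
E
python3 - <<'E'
from h import *
R=Rt(77.8,40);p=C-.020*H+[0,0,.010]
go(p-.09*R[:,2],R)
E
```

```text
shift [-0.09  -0.059  1.085] turn [ 0.036  0.888 -0.108]
```

```bash
python3 -m handwheel '[[[0.2,-0.09,-0.06,0.3,0.036,0.2,-0.1],[0.2,-0.09,-0.06,0.5,0.036,0.4,-0.1],[0.2,-0.09,-0.06,0.7,0.036,0.6,-0.108],[0.2,-0.09,-0.06,0.9,0.036,0.888,-0.108],[0.2,-0.09,-0.06,1.0,0.036,0.888,-0.108],[0.2,-0.09,-0.06,1.0,0.036,0.888,-0.108],[0.2,-0.09,-0.06,1.0,0.036,0.888,-0.108]]]'
python3 - <<'E'
from h import *
R=Rt(77.8,40);p=C-.020*H+[0,0,.010]
go(p,R)
a=snap('wrist','w6.png');print(proj(a,C+[0,0,.02]),proj(a,C-.046*H+[0,0,.02]))
E
```

```text
time_s: 7.15
ee_pos: [0.4645, -0.2506, 0.0959]
orientation: [[0.163, 0.977, 0.135], [0.748, -0.211, 0.629], [0.643, -0.001, -0.766]]
contact_force: [0.4, 0.1, 0.6]
grip_width: 0.0526
finger_force: 0.0
shift [-0.053 -0.001  0.516] turn [-0.001 -0.001 -0.001]
[259.91146543 173.1469933 ] [259.81413756 227.826131  ]
```

View pics/w6.png

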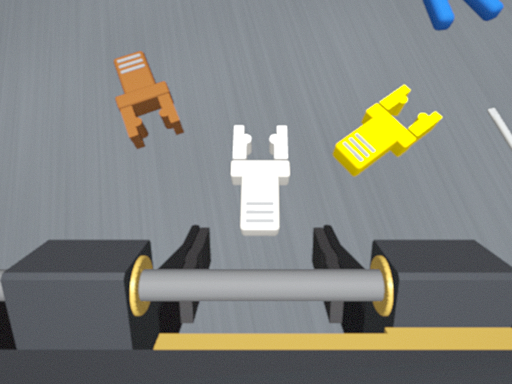

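The clip is straight ahead, midway between the fingers, its grip end at (260,230) as predicted.

```bash
python3 -m handwheel '[[[0.2,-0.053,0,0.2,0,0,0],[0.2,-0.053,0,0.35,0,0,0],[0.2,-0.053,0,0.45,0,0,0],[0.2,-0.053,0,0.516,0,0,0],[0.2,-0.053,0,0.516,0,0,0],[0.2,-0.053,0,0.516,0,0,0]]]'
python3 -m handwheel '[[[-1,0,0,0,0,0,0],[-1,0,0,0,0,0,0],[-1,0,0,0,0,0,0],[-1,0,0,0,0,0,0],[-1,0,0,0,0,0,0],[-1,0,0,0,0,0,0]]]'
python3 - <<'E'
from h import *
s=arm.state();p=np.array(s['ee_pos']);print(s['contact_force'])
R=Rt(77.8,40);go(p+[0,0,.12],R);go([.50,-.06,.15],Rt(77.8,0))
E
```

```text
time_s: 7.8
ee_pos: [0.4786, -0.1949, 0.0134]
orientation: [[0.157, 0.978, 0.139], [0.751, -0.21, 0.626], [0.642, 0.006, -0.767]]
contact_force: [0.8, -0.6, 0.2]
grip_width: 0.0521
finger_force: 0.0
time_s: 8.4
ee_pos: [0.477, -0.1955, 0.0115]
orientation: [[0.161, 0.977, 0.138], [0.749, -0.213, 0.627], [0.642, 0.003, -0.766]]
contact_force: [0.2, -2.2, 3.3]
grip_width: 0.0296
finger_force: 29.9
[ 0.24437555 -2.18464079  3.25776458]
shift [ 0.385  0.002 -0.46 ] turn [0.003 0.001 0.001]
shift [ 0.971 -0.03  -0.09 ] turn [ 0.004 -0.888 -0.   ]
```

```bash
python3 -m handwheel '[[[-1,0.08,0,-0.1,0,0,0],[-1,0.25,0,-0.3,0,0,0],[-1,0.39,0,-0.46,0,0,0],[-1,0.5,0,-0.4,0,-0.2,0],[-1,0.6,0,-0.3,0,-0.4,0],[-1,0.7,0,-0.25,0,-0.55,0],[-1,0.75,0,-0.2,0,-0.75,0],[-1,0.75,0,-0.2,0,-0.888,0],[-1,0.75,0,-0.2,0,-0.888,0],[-1,0.75,0,-0.2,0,-0.888,0]]]'
python3 - <<'E'
from h import *
s=arm.state();print(np.round(s['joints'],2))
go([.50,-.11,.10],Rt(77.8,-44));go([.50,-.11,.10],Rt(77.8,-50))
E
```

```text
time_s: 9.4
ee_pos: [0.4953, -0.1073, 0.138]
orientation: [[0.21, 0.978, 0.002], [0.978, -0.21, 0.002], [0.002, 0.001, -1.0]]
contact_force: [-0.5, -1.6, -1.3]
grip_width: 0.0294
finger_force: 29.9
[-0.59  0.08  0.79  1.93 -0.07  1.15  0.02]
shift [-0.009  0.026  0.19 ] turn [ 0.002 -0.981  0.   ]
shift [-0.009  0.026  0.19 ] turn [ 0.002 -1.114  0.   ]
```

```bash
python3 -m handwheel '[[[-1,0,0.026,0,0,-0.15,0],[-1,0,0.026,0,0,-0.35,0],[-1,0,0.026,0,0,-0.55,0],[-1,0,0.026,0,0,-0.75,0],[-1,0,0.026,0,0,-0.95,0],[-1,0,0.026,0,0,-0.98,0],[-1,0,0.026,0,0,-0.98,0]]]'
python3 - <<'E'
from h import *
s=arm.state();print(np.round(s['joints'],2))
go([.50,-.11,.085],Rt(77.8,-50));go([.50,-.11,.068],Rt(77.8,-50))
E
```

```text
time_s: 10.1
ee_pos: [0.4997, -0.1097, 0.1364]
orientation: [[0.152, 0.977, -0.151], [0.7, -0.214, -0.681], [-0.698, -0.002, -0.716]]
contact_force: [-0.4, -0.6, -0.3]
grip_width: 0.0299
finger_force: 29.9
[-0.88  0.39  0.7   1.87  0.47  1.33 -0.59]
shift [0.178 0.003 0.185] turn [-0.005 -0.128 -0.   ]
shift [0.238 0.003 0.246] turn [-0.005 -0.128 -0.   ]
```

```bash
python3 -m handwheel '[[[-1,0.05,0,0.05,0,-0.128,0],[-1,0.1,0,0.1,0,-0.128,0],[-1,0.16,0,0.16,0,-0.128,0],[-1,0.2,0,0.205,0,-0.128,0],[-1,0.21,0,0.215,0,-0.128,0],[-1,0.21,0,0.215,0,-0.128,0]]]'
python3 - <<'E'
from h import *
b=snap('side','d3.png');a=snap('scene','s3.png')
s=arm.state();u,v=proj(b,s['ee_pos']).astype(int);x,y=proj(a,s['ee_pos']).astype(int);print(u,v,x,y)
c=lambda I,x,y:cv2.resize(I[y:y+75,x:x+100],None,fx=4,fy=4,interpolation=cv2.INTER_CUBIC)
m=np.hstack([c(b['frame'],u-50,v-37),c(a['frame'],x-50,y-37)]);cv2.imwrite('pics/c3.png',m[:,:,::-1])
go([.50,-.11,.066],Rt(77.8,-50))
E
```

```text
time_s: 10.7
ee_pos: [0.5007, -0.1094, 0.0783]
orientation: [[0.139, 0.977, -0.162], [0.63, -0.213, -0.747], [-0.764, 0.002, -0.645]]
contact_force: [0.7, 0.9, -0.6]
grip_width: 0.0297
finger_force: 29.9
231 204 276 178
shift [ 0.045 -0.006  0.047] turn [ 0.002 -0.005 -0.004]
```

View pics/c3.png

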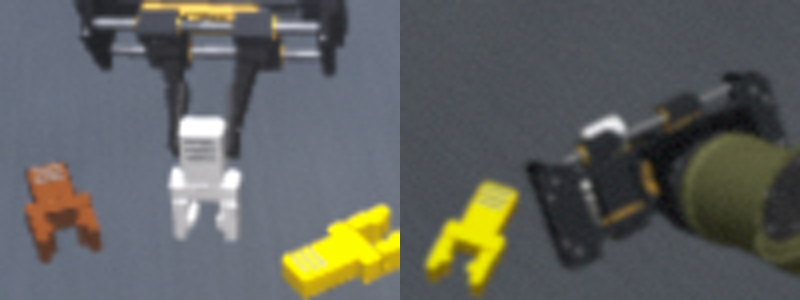

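Side crop: the clip hangs upright, mouth down, at about (205,180) in the crop, clear of brown and yellow. Lowering it until it touches.

```bash
python3 -m handwheel '[[[-1,0.015,0,0.015,0,0,0],[-1,0.03,0,0.03,0,0,0],[-1,0.035,0,0.035,0,0,0],[-1,0.035,0,0.035,0,0,0]]]'
python3 -m handwheel '[[[-1,0.004,0,0.004,0,0,0],[-1,0.008,0,0.008,0,0,0],[-1,0.008,0,0.008,0,0,0]]]'
```

```text
time_s: 11.2
ee_pos: [0.5008, -0.1094, 0.0683]
orientation: [[0.138, 0.977, -0.16], [0.63, -0.212, -0.747], [-0.764, 0.002, -0.645]]
contact_force: [0.3, 0.2, -0.4]
grip_width: 0.0299
finger_force: 29.9
time_s: 11.5
ee_pos: [0.5008, -0.1099, 0.0681]
orientation: [[0.138, 0.977, -0.162], [0.627, -0.213, -0.749], [-0.766, 0.002, -0.642]]
contact_force: [-3.4, 3.8, 11.3]
grip_width: 0.0297
finger_force: 29.9
```

```bash
python3 -m handwheel '[[[-1,-0.005,0,-0.005,0,0,0],[-1,-0.005,0,-0.005,0,0,0],[0.2,-0.005,0,-0.005,0,0,0],[0.2,-0.005,0,-0.005,0,0,0],[0.2,-0.005,0,-0.005,0,0,0],[0.2,-0.005,0,-0.005,0,0,0],[0.2,-0.005,0,-0.005,0,0,0]]]'
python3 -m handwheel '[[[0.2,0,0,-0.05,0,0,0],[0.2,0,0,-0.15,0,0,0],[0.2,0,0,-0.3,0,0,0],[0.2,0,0,-0.5,0,0,0],[0.2,0,0,-0.5,0,0,0]]]'
python3 - <<'E'
from h import *
b=snap('side','d4.png');print(b['fx'])
a=snap('wrist','w7.png')
c=cv2.resize(b['frame'][150:246,170:298],(512,384),interpolation=cv2.INTER_CUBIC)
m=np.hstack([c,a['frame']]);m=cv2.resize(m,(800,300));cv2.imwrite('pics/c4.png',m[:,:,::-1])
go([.50,-.11,.2],Rt(77.8,0))
E
```

```text
time_s: 12.2
ee_pos: [0.5008, -0.1095, 0.0673]
orientation: [[0.138, 0.977, -0.16], [0.63, -0.212, -0.747], [-0.764, 0.002, -0.645]]
contact_force: [0.0, -0.5, -0.4]
grip_width: 0.0512
finger_force: 0.0
time_s: 12.7
ee_pos: [0.5205, -0.029, 0.1342]
orientation: [[0.138, 0.979, -0.151], [0.635, -0.205, -0.745], [-0.76, 0.007, -0.649]]
contact_force: [0.6, 0.4, -0.5]
grip_width: 0.0521
finger_force: 0.0
368.77530121770207
shift [-0.512 -0.004  0.081] turn [ 0.005  1.106 -0.   ]
```

View pics/c4.png

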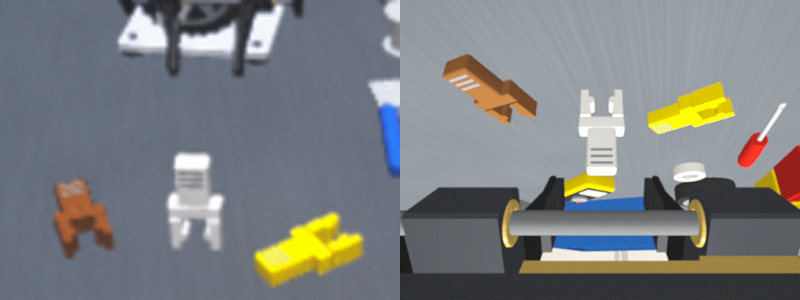

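The clip stands on its feet: side crop (195,200), and from the wrist camera at (600,130), fingers clear. Now back to vertical above it.

```bash
python3 -m handwheel '[[[0.3,-0.2,0,-0.2,0,0.1,0],[0.3,-0.4,0,-0.3,0,0.3,0],[0.3,-0.5,0,-0.3,0,0.5,0],[0.3,-0.65,0,-0.3,0,0.7,0],[0.3,-0.75,0,-0.3,0,0.9,0],[0.3,-0.75,0,-0.3,0,1,0],[0.3,-0.75,0,-0.3,0,1,0]]]'
python3 - <<'E'
from h import *
go([.49,-.165,.25],Rt(77.8,0))
E
```

```text
time_s: 13.5
ee_pos: [0.5041, -0.0908, 0.2863]
orientation: [[0.223, 0.975, -0.014], [0.971, -0.223, -0.08], [-0.081, 0.004, -0.997]]
contact_force: [-0.1, -0.3, 0.1]
grip_width: 0.0566
finger_force: 0.0
shift [-0.361  0.013  0.212] turn [ 0.005  0.104 -0.016]
```

```bash
python3 -m handwheel '[[[0.3,-0.2,0.013,0.1,0.005,0.104,-0.016],[0.3,-0.36,0.013,0.212,0.005,0.104,-0.016],[0.3,-0.36,0.013,0.212,0.005,0.104,-0.016],[0.3,-0.36,0.013,0.212,0.005,0.104,-0.016]]]'
python3 - <<'E'
from h import *
a=snap('wrist','w8.png');g=a['frame'].astype(int)
pu,pv=proj(a,[.5005,-.111,.092]);print(pu,pv)
ou,ov=proj(a,[.5005,-.111,.046])
M=((g.min(2)>150)&(g.max(2)-g.min(2)<30)).astype(np.uint8)
n,L,S,Cn=cv2.connectedComponentsWithStats(M)
i=min((i for i in range(1,n) if S[i,4]>200),key=lambda i:np.hypot(*(Cn[i]-[pu,pv])));print(S[i],Cn[i])
v,u=np.nonzero(L==i)
for r in np.unique(v)[::3]:
    k=u[v==r];x0,x1=k.min(),k.max();P=onz(a,x0-.5,r,.092);Q=onz(a,x1+.5,r,.092);print(r,x0,x1,((P+Q)/2)[:2].round(4),round(np.linalg.norm(P-Q)*1000,1),g[r,(x0+x1)//2].mean().round())
E
```

```text
time_s: 13.9
ee_pos: [0.4914, -0.1574, 0.2472]
orientation: [[0.199, 0.98, -0.008], [0.98, -0.2, -0.004], [-0.005, -0.007, -1.0]]
contact_force: [0.1, 1.1, -0.5]
grip_width: 0.0563
finger_force: 0.0
261.0060413081318 121.54518437855157
[ 237  103   49   30 1294] [261.02009274 117.56568779]
103 246 246 [ 0.4906 -0.0923] 0.9 155.0
106 238 284 [ 0.5032 -0.0975] 42.2 170.0
109 237 285 [ 0.5027 -0.1001] 44.1 215.0
112 237 285 [ 0.5022 -0.1027] 44.2 255.0
115 237 285 [ 0.5016 -0.1053] 44.3 255.0
118 237 285 [ 0.5011 -0.1079] 44.4 255.0
121 237 285 [ 0.5006 -0.1105] 44.5 255.0
124 237 285 [ 0.5    -0.1132] 44.6 255.0
127 241 283 [ 0.5004 -0.116 ] 39.3 255.0
130 245 277 [ 0.499  -0.1185] 30.2 255.0
```

Run:
```python
from h import *
go([.5005,-.1105,.12],Rt(77.8,0));go([.5005,-.1105,.053],Rt(77.8,0))
```

```text
shift [ 0.236 -0.001  0.638] turn [-0.007  0.006  0.018]
shift [0.237 0.    0.973] turn [-0.007  0.006  0.018]
```

```bash
python3 -m handwheel '[[[0.3,0.236,0,0.2,-0.007,0.006,0.018],[0.3,0.236,0,0.4,-0.007,0.006,0.018],[0.3,0.236,0,0.6,-0.007,0.006,0.018],[0.3,0.236,0,0.638,-0.007,0.006,0.018],[0.3,0.236,0,0.638,-0.007,0.006,0.018]]]'
python3 - <<'E'
from h import *
go([.5005,-.1105,.053],Rt(77.8,0))
E
```

```text
time_s: 14.45
ee_pos: [0.501, -0.1113, 0.1206]
orientation: [[0.211, 0.977, 0.0], [0.977, -0.211, -0.0], [-0.0, 0.0, -1.0]]
contact_force: [-0.4, 0.3, 0.5]
grip_width: 0.0565
finger_force: 0.0
shift [ 0.003 -0.003  0.338] turn [0.001 0.    0.   ]
```

```bash
python3 -m handwheel '[[[0.3,0.003,0,0.1,0,0,0],[0.3,0.003,0,0.2,0,0,0],[0.3,0.003,0,0.3,0,0,0],[0.3,0.003,0,0.338,0,0,0],[0.3,0.003,0,0.338,0,0,0],[-1,0.003,0,0.338,0,0,0],[-1,0.003,0,0.338,0,0,0],[-1,0.003,0,0.338,0,0,0],[-1,0.003,0,0.338,0,0,0],[-1,0.003,0,0.338,0,0,0]]]'
python3 -m handwheel '[[[-1,0,0,-0.1,0,0,0],[-1,0,0,-0.3,0,0,0],[-1,0,0,-0.55,0,0,0],[-1,0,0,-0.7,0,0,0.1],[-1,0,0,-0.7,0,0,0.113],[-1,0,0,-0.7,0,0,0.113]]]'
python3 - <<'E'
from h import *
b=snap('side','d5.png')
go([.512,.202,.21],Rt(72.7,0))
E
```

```text
time_s: 15.45
ee_pos: [0.5021, -0.1119, 0.0542]
orientation: [[0.214, 0.977, 0.004], [0.977, -0.214, 0.002], [0.002, 0.004, -1.0]]
contact_force: [-0.4, -0.6, 3.0]
grip_width: 0.0295
finger_force: 30.0
time_s: 16.05
ee_pos: [0.5013, -0.1119, 0.1938]
orientation: [[0.299, 0.954, 0.004], [0.954, -0.299, 0.002], [0.003, 0.004, -1.0]]
contact_force: [-1.0, 0.1, -1.5]
grip_width: 0.0299
finger_force: 30.0
shift [ 1.515 -0.413 -0.084] turn [ 0.002 -0.003 -0.001]
```

```bash
python3 -m handwheel '[[[-1,0.2,-0.1,-0.08,0,0,0],[-1,0.4,-0.2,-0.08,0,0,0],[-1,0.6,-0.3,-0.08,0,0,0],[-1,0.8,-0.413,-0.08,0,0,0],[-1,0.9,-0.413,-0.08,0,0,0],[-1,0.9,-0.413,-0.08,0,0,0]]]'
python3 - <<'E'
from h import *
a=snap('wrist','w9.png');g=a['frame'].astype(int).min(2)
e=[onz(a,*t,.1) for t in()]
ax=np.array([np.cos(np.radians(72.7)),np.sin(np.radians(72.7)),0])
G=np.array([.512,.202,.1]);n=np.array([ax[1],-ax[0],0])
for s in range(-60,30,4):
    p=G+s*ax/1000;c,r=proj(a,p);r=int(round(r))
    if not 0<=r<384: print(s,'out');continue
    c=int(c);row=g[r,max(c-40,0):c+41]
    # contiguous run about c
    l=c
    while l>1 and g[r,l-1]>140:l-=1
    h=c
    while h<510 and g[r,h+1]>140:h+=1
    m=onz(a,(l+h)/2,r,.1);w=np.linalg.norm(onz(a,l-.5,r,.1)-onz(a,h+.5,r,.1))*1000
    print(s,c,r,l,h,'w',w.round(1),'lat err mm',round(1000*(m-G)@n,2))
go([.5117,.201,.21],Rt(72.7,0))
E
```

```text
time_s: 16.7
ee_pos: [0.4754, 0.0876, 0.208]
orientation: [[0.293, 0.956, 0.001], [0.956, -0.293, -0.0], [-0.0, 0.001, -1.0]]
contact_force: [-0.2, -1.3, -0.9]
grip_width: 0.03
finger_force: 30.0
-60 261 112 251 262 w 9.2 lat err mm -3.92
-56 261 106 241 313 w 55.8 lat err mm 11.75
-52 261 101 239 284 w 35.0 lat err mm -0.12
-48 261 96 231 289 w 44.8 lat err mm -1.28
-44 261 90 194 284 w 68.7 lat err mm -17.14
-40 261 85 241 284 w 33.1 lat err mm 0.57
-36 261 79 241 286 w 34.4 lat err mm 1.29
-32 261 73 193 285 w 69.3 lat err mm -16.98
-28 261 68 236 284 w 36.4 lat err mm -1.36
-24 261 62 241 290 w 36.9 lat err mm 2.69
-20 261 56 240 286 w 34.5 lat err mm 0.81
-16 261 50 230 285 w 41.0 lat err mm -3.24
-12 261 44 230 298 w 50.2 lat err mm 1.49
-8 261 38 244 280 w 26.8 lat err mm 0.01
-4 262 32 225 279 w 39.7 lat err mm -7.23
0 262 26 224 279 w 40.2 lat err mm -7.58
4 262 20 246 279 w 24.3 lat err mm 0.3
8 262 14 246 290 w 32.0 lat err mm 4.19
12 262 8 164 359 w 138.9 lat err mm -0.46
16 262 2 244 281 w 26.8 lat err mm 0.23
20 out
24 out
28 out
shift [ 0.608  0.    -0.01 ] turn [0.002 0.002 0.001]
```

```bash
python3 -m handwheel '[[[-1,0.15,0,-0.01,0,0,0],[-1,0.3,0,-0.01,0,0,0],[-1,0.45,0,-0.01,0,0,0],[-1,0.608,0,-0.01,0,0,0],[-1,0.608,0,-0.01,0,0,0],[-1,0.608,0,-0.01,0,0,0]]]'
python3 - <<'E'
from h import *
go([.5117,.201,.170],Rt(72.7,0))
a=snap('wrist','w10.png');b=snap('side','d6.png')
u,v=proj(b,[.512,.202,.12]).astype(int);G=np.array([.512,.202,.1]);
x,y=proj(a,G).astype(int);print(u,v,x,y)
c=cv2.resize(b['frame'][v-48:v+48,u-64:u+64],(512,384),interpolation=cv2.INTER_CUBIC)
m=cv2.resize(np.hstack([c,a['frame']]),(800,300));cv2.imwrite('pics/c5.png',m[:,:,::-1])
E
```

```text
time_s: 17.35
ee_pos: [0.513, 0.1983, 0.211]
orientation: [[0.301, 0.954, 0.002], [0.954, -0.301, -0.002], [-0.001, 0.003, -1.0]]
contact_force: [-0.6, -0.2, -0.6]
grip_width: 0.0298
finger_force: 30.0
shift [ 0.011 -0.011  0.205] turn [ 0.004  0.002 -0.005]
227 142 257 181
```

```bash
python3 -m handwheel '[[[-1,0.011,-0.011,0.05,0,0,0],[-1,0.011,-0.011,0.12,0,0,0],[-1,0.011,-0.011,0.2,0,0,0],[-1,0.011,-0.011,0.25,0,0,0],[-1,0.011,-0.011,0.27,0,0,0],[-1,0.011,-0.011,0.27,0,0,0]]]'
python3 -c "
from h import *
go([.5117,.201,.145],Rt(72.7,0))"
```

```text
time_s: 18.05
ee_pos: [0.5111, 0.2028, 0.1575]
orientation: [[0.3, 0.954, 0.003], [0.954, -0.3, 0.0], [0.001, 0.002, -1.0]]
contact_force: [-0.6, 0.3, -2.1]
grip_width: 0.0302
finger_force: 30.0
shift [-0.008  0.006  0.062] turn [ 0.003 -0.002 -0.003]
```

```bash
python3 -m handwheel '[[[-1,-0.003,0,0.015,0,0,0],[-1,-0.003,0,0.03,0,0,0],[-1,-0.003,0,0.04,0,0,0],[-1,-0.003,0,0.05,0,0,0],[-1,-0.003,0,0.05,0,0,0]]]'
```

```text
time_s: 18.55
ee_pos: [0.5119, 0.2028, 0.1491]
orientation: [[0.299, 0.954, 0.005], [0.954, -0.299, 0.002], [0.003, 0.004, -1.0]]
contact_force: [-1.1, -1.4, 2.8]
grip_width: 0.0298
finger_force: 30.0
```

```bash
python3 -m handwheel '[[[-1,0,0,0.01,0,0,0],[-1,0,0,0.02,0,0,0],[-1,0,0,0.03,0,0,0],[-1,0,0,0.03,0,0,0]]]'
```

```text
time_s: 18.95
ee_pos: [0.5123, 0.2035, 0.1438]
orientation: [[0.299, 0.954, 0.006], [0.954, -0.299, 0.003], [0.005, 0.005, -1.0]]
contact_force: [-0.7, 0.2, 6.8]
grip_width: 0.0299
finger_force: 30.0
```

```bash
python3 -m handwheel '[[[-1,0,0,0.015,0,0,0],[-1,0,0,0.03,0,0,0],[-1,0,0,0.04,0,0,0],[-1,0,0,0.05,0,0,0],[-1,0,0,0.05,0,0,0]]]'
```

```text
time_s: 19.45
ee_pos: [0.5117, 0.2029, 0.132]
orientation: [[0.299, 0.954, 0.004], [0.954, -0.299, 0.001], [0.003, 0.004, -1.0]]
contact_force: [1.7, 1.5, -0.6]
grip_width: 0.03
finger_force: 30.0
```

```bash
python3 -m handwheel '[[[-1,0,0,0.01,0,0,0],[-1,0,0,0.02,0,0,0],[-1,0,0,0.02,0,0,0]]]'
```

```text
time_s: 19.75
ee_pos: [0.5118, 0.2029, 0.1318]
orientation: [[0.3, 0.954, 0.004], [0.954, -0.3, 0.003], [0.004, 0.002, -1.0]]
contact_force: [-7.0, -1.9, 22.5]
grip_width: 0.0295
finger_force: 30.0
```

Hard stop at z = 0.132 with 22 N: the clip is home. Relax, let go, withdraw upward.

```bash
python3 -m handwheel '[[[-1,0,0,-0.02,0,0,0],[-1,0,0,-0.02,0,0,0],[0.3,0,0,-0.02,0,0,0],[0.3,0,0,-0.02,0,0,0],[0.3,0,0,-0.02,0,0,0],[0.3,0,0,-0.02,0,0,0],[0.3,0,0,-0.02,0,0,0]]]'
python3 -m handwheel '[[[0.3,0,0,-0.1,0,0,0],[0.3,0,0,-0.25,0,0,0],[0.3,0,0,-0.45,0,0,0],[0.3,0,0,-0.65,0,0,0],[0.3,-0.2,0,-0.85,0,0,0],[0.3,-0.3,0,-0.9,0,0,0],[0.3,-0.3,0,-0.9,0,0,0]]]'
python3 - <<'E'
from h import *
a=snap('wrist','w11.png');b=snap('side','d7.png')
u,v=proj(b,[.512,.202,.12]).astype(int);x,y=proj(a,[.512,.202,.12]).astype(int);print(u,v,x,y)
c=cv2.resize(b['frame'][v-36:v+36,u-48:u+48],(400,300),interpolation=cv2.INTER_CUBIC)
x=min(max(x-80,0),352);y=min(max(y-60,0),264);d=cv2.resize(a['frame'][y:y+120,x:x+160],(400,300),interpolation=cv2.INTER_CUBIC)
cv2.imwrite('pics/c6.png',np.vstack([np.hstack([c,d]),cv2.resize(b['frame'],(400,300))[:, :].repeat(1,0) if 0 else np.hstack([cv2.resize(b['frame'],(400,300)),cv2.resize(snap('scene','s7.png')['frame'],(400,300))])])[:,:,::-1])
E
```

```text
time_s: 20.45
ee_pos: [0.5114, 0.2026, 0.1321]
orientation: [[0.299, 0.954, 0.004], [0.954, -0.299, 0.001], [0.002, 0.003, -1.0]]
contact_force: [-0.7, 0.7, 0.0]
grip_width: 0.0552
finger_force: 0.0
time_s: 21.15
ee_pos: [0.4942, 0.1413, 0.3156]
orientation: [[0.305, 0.952, 0.009], [0.952, -0.305, 0.004], [0.007, 0.007, -1.0]]
contact_force: [0.4, -0.3, -0.5]
grip_width: 0.0565
finger_force: 0.0
227 142 257 103
```

View pics/c6.png

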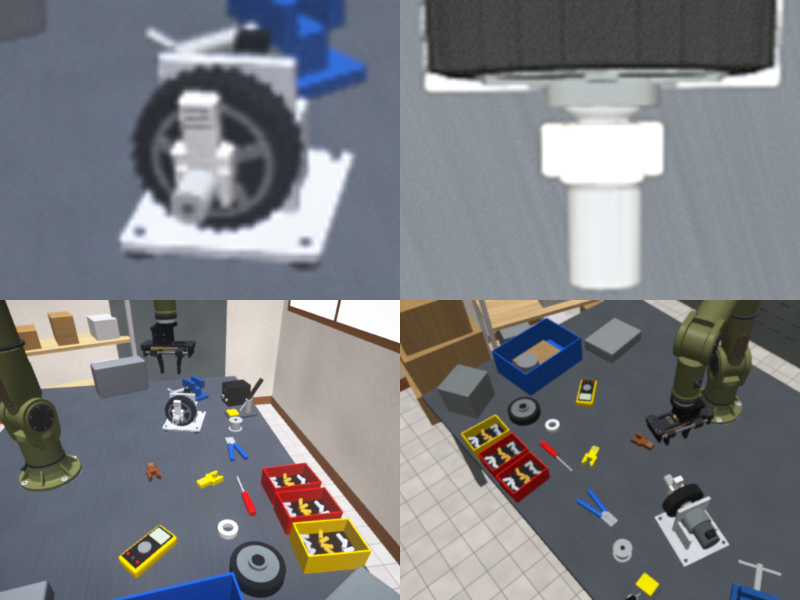

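The clip stands upright on the groove, at (200,130) in the side crop and (602,150) from above. The wheel is home, the robot is clear and the other things have not moved.

```bash
python3 -c "
from bench import arm
print(arm.sign_off())"
```

```text
the job is handed in; nothing more can be done
None
```

The wheel is home on its shoulder, the clip was stood up, retaken from above and snapped fully onto the groove, the other things look unmoved in the final pictures, and the job was handed in at about 21 s.

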